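# Set the roll gap of a leather press with its square key

## Robot

A 6-joint arm with a two-finger parallel gripper is mounted at the origin on the work surface. World frame = base frame: x ahead of the robot, y to its left, z up, the work surface at z = 0. Lengths are in m, angles in rad, forces in N, time in s.
With the tool pointing down it reaches from about 0.25 to 0.775 m from the base axis. Payload 4 kg.
Tool frame: the origin (TCP) lies at the very end of the fingers, on their centre line; the grasp point (between the pads) lies 19 mm behind it; x points along the fingers, y is the direction in which the jaws open and shut, and the axes are right-handed (so a half turn about x gives the same grasp; the last joint's range is limited). The gripper opens to 94 mm and grips with 3 to 60 N. Pads are 16 mm wide; open, the fingers measure 119 mm over their backs; the gripper's body (75 mm by 177 mm) begins 78 mm behind the grasp point.
Start: joints at [1.213, 0.087, 1.371, -0, 1.684, -0.103], TCP at [0.139, 0.532, 0.206] pointing down, gripper open.
Joint ranges: [-3.1, 3.1], [-0.76, 2.03], [0.27, 2.55], [-1.08, 4.22], [0.17, 2.65], [-2.57, 2.57]. Speed limits (rad/s): [2.79, 2.79, 3.14, 3.14, 3.14, 3.14].

## Interface

Orientations are given as [roll, pitch, yaw] about the fixed x, y, z axes, in that order (R = Rz(yaw) Ry(pitch) Rx(roll)).
In Python, from bench import robot gives the robot as it stands.
- The arm moves only by the tool carry_out, never from a script. Its argument "targets" is a list of rows, each a list of 5 numbers: the closure, from 0 (fully open) to 1 (shut), then the shift along the tool's x, y, z in cm, then the turn about the tool's x in degrees. In form: [[fingers, tx, ty, tz, turn], ...]. A call has 1 to 20 rows; each row shifts and turns the commanded pose from where the row before left it, along the tool's axes as they then stand; what a row does not reach is not made up. A row lasts 1/10 s, in which the tool goes at most 50 mm and 8.59 degrees, less where a joint would pass 70% of its speed; a pose out of reach is approached as far as the arm can. A call is refused whole if a number of a shift passes 5 or a number of a turn 8.59, either way. A call with a gripper value outside its range is refused whole. The fingers move at their own pace and stop on an object; the grip force is fixed at half the most. Time passes only in rows, so rows that do not move let the fingers close. It gives the time, the measured TCP pose, the force and the opening at its end, in the units of the state.
- robot.get_obs(): the state, without advancing time (a new reading comes with each control period).
- robot.snapshot(name): name is "scene" or "top" or "wrist"; returns a dict with "image" (400x640x3 uint8, red, green, blue), "camera_matrix" (3x3 intrinsics, pixels), "pose" (4x4, takes a point from camera to world coordinates). Camera axes: x right, y up, looking along -z (the intrinsics and any distortion apply to the point x, -y, -z); pixel columns grow to the right and rows downward; lengths in m; the calibration is good to about 2 mm. A picture is of the moment at which its call begins. There is no depth.
- robot.close_job(): hands the job in, once; it reports no verdict.
The state is a dict: "time": time; "joint_positions": joint angles; "qvel": joint speeds; "joint_torque": joint torques, N m; "tool_pos": TCP position; "ee_rot": TCP orientation; "wrist_force": force on the tool from outside, world axes, zero at the start; "wrist_torque": the same for the moment, N m; "width": finger opening in m.
Only numpy, scipy, OpenCV 4.12 (cv2) and the standard library are available. Lean on these libraries where they do the work, as an engineer would, in place of code of your own. Each camera call takes 0.05 s, during which the arm holds its last target. There are 200 camera calls.

## Task

Open the rolls of the green leather press to the marked gap: take the red-handled setting key out of the wooden tool block, lower it into the brass-ringed bush on top of the press, and turn it lightly, without ever forcing it down, until its square end finds the hidden square socket and it drops fully home. Then turn the key clockwise until the black line on the dial points at the red mark, and leave the key standing in the bush, let go of. Leave the jar, the iron weight and the thread spool where they are.

Things in the scene. Friction and masses are not known exactly. Their poses are not given: they have to be found in the camera images.
- key_grip (a point): Centre of the red flat handle of the loose steel setting key (about 0.25 kg), which stands upright in the block at the start, leaning a degree or so at most. Handle 46 mm along the key's x, 12 mm thick along its y, 36 mm high; z runs up along the shank. A 14 mm neck below the handle, then a brass collar 35 mm across, 6 mm thick, its underside 38 mm below this point.
- key_tip (a point): Centre of the flat bottom end of the key, 100 mm below key_grip. From the collar's underside down: 30 mm of round shank 22.6 mm across, then 32 mm of square end 16 mm wide whose faces are parallel to the handle's. At the start it hangs in a 27 mm wide hole of the block, collar resting on the block's top: lift it straight out by 65 mm or more.
- block: Fixed wooden tool block 66 mm (x) by 150 mm (y) by 78 mm high, origin at the centre of its underside. The key's hole is at y = -42 mm on it; two short steel punches stand at y = +45 and +64 mm, 30 mm above its top.
- press: Fixed green roller press, 180 mm high, base 150 mm (x) by 190 mm (y), origin at the centre of its underside, z up. Its flat top is 100 mm (x) by 180 mm (y). A crank with a wooden handle stands out from its -y side, no higher than 130 mm.
- bush (a point): Centre of the mouth of the round bush in the press's flat top, level with it (180 mm above the table), ringed with brass: bore 24 mm, 16 mm deep, mouth chamfered 3 mm. Axes as the press's. With the key fully home its collar rests on the press's top here. More than 40 N between key and pinion, or 60 N between key and press, counts as forcing.
- socket (a point): Centre of the top face of the hidden pinion, 34 mm under the bush's mouth. It has a sharp-edged square through-hole 17.8 mm wide at an unknown angle, never square with the press and unrelated to the dial (this point's axes are the press's, not the hole's). Unless the squares agree within about 0.1 rad the key's tip stops here, its collar still 28 mm above the press's top.
- dial_line (a point): Point on the axis of the aluminium dial on the press's top, 55 mm to the +y side of the bush, 11 mm above the top; dial 50 mm across, 7 mm high. x points along its black line. Geared to the pinion: turning the seated key clockwise (from above) turns the dial half as far, anticlockwise. The line starts 0.35 to 0.6 rad clockwise of the red mark.
- red_mark (a point): Inner end of the fixed red mark, 30.5 mm to the +x side of the dial's axis. The line is on the mark when the dial's x lies along the press's x. Axes as the press's. The seated key has about 0.12 rad of play each way in the pinion, which resists turning with about 0.15 N m and stays where it is left.
- jar_mid (a point): Middle of a glass jar of dye, 46 mm across and 75 mm high; loose, leave it alone.
- weight_mid (a point): Middle of a round iron pressing weight with a knob, 68 mm across and 54 mm high; loose, leave it alone.
- spool_mid (a point): Middle of a cream thread spool, 40 mm across and 48 mm high; loose, leave it alone.
There are look-alikes about, which are no part of the job. Of the things that look like the part that bears key_grip, the largest one is meant.

How it is judged:
By the outcome, as a careful person would: the job done as asked, in the order asked, and still so for the second after the job is handed in, with the robot touching nothing.
It also fails if it takes over 72 s, if anything falls off the work surface, if the arm or the gripper's body presses on something with over 40 N, if the wrist force passes 120 N, or if a joint passes its speed limit or range.

## Working session

There is one attempt and no reset: what is moved stays moved. The work goes in short steps, Python scripts to look and compute and a tool call to move; the robot and the scene stay as the last step left them, time stands still between calls to the robot, and variables do not carry over. Pictures are saved under pics/ and viewed, about 8 in all and at most 12, crops included, and the job is handed in when it is done.

Besides the shell and the picture viewer there is one more tool, called after "Emit:" by a JSON object that holds its "op" and its "data", one argument or row to a line. carry_out: Moves the arm, as the interface text tells. Its arguments: {"type":"object","properties":{"targets":{"type":"array","items":{"type":"array","items":{"type":"number"}}}},"required":["targets"]}

```bash
mkdir -p pics; cat > h.py <<'E'
import numpy as np, cv2
from bench import robot
def snap(n,fn=None):
    s=robot.snapshot(n); im=cv2.cvtColor(s["image"],cv2.COLOR_RGB2BGR)
    if fn: cv2.imwrite("pics/"+fn,im)
    return im,np.array(s["camera_matrix"]),np.array(s["pose"])
def ray(uv,K,P,z):
    d=np.linalg.inv(K)@np.array([uv[0],uv[1],1.]); d=P[:3,:3]@(d*[1,-1,-1]); o=P[:3,3]
    return o+d*(z-o[2])/d[2]
def proj(p,K,P):
    c=P[:3,:3].T@(np.array(p)-P[:3,3]); q=K@(c*[1,-1,-1]); return q[:2]/q[2]
def tri(u1,K1,P1,u2,K2,P2):
    A=[];b=[]
    for u,K,P in((u1,K1,P1),(u2,K2,P2)):
        d=np.linalg.inv(K)@np.array([u[0],u[1],1.]); d=P[:3,:3]@(d*[1,-1,-1]); d/=np.linalg.norm(d)
        M=np.eye(3)-np.outer(d,d); A.append(M); b.append(M@P[:3,3])
    return np.linalg.lstsq(np.vstack(A),np.hstack(b),rcond=None)[0]
E
python3 - <<'E'
from h import *
a=snap("scene","s0.png");b=snap("top","t0.png")
for x in(a,b): print(x[1].round(1).tolist(),x[2].round(3).tolist())
print(robot.get_obs())
E
```

```text
[[515.8, 0.0, 317.1], [0.0, 515.8, 197.9], [0.0, 0.0, 1.0]] [[0.231, -0.691, 0.685, 1.259], [0.973, 0.168, -0.158, -0.097], [-0.006, 0.703, 0.711, 0.816], [0.0, 0.0, 0.0, 1.0]]
[[375.3, 0.0, 316.4], [0.0, 375.3, 194.0], [0.0, 0.0, 1.0]] [[0.018, 0.992, -0.124, 0.459], [-1.0, 0.018, -0.005, 0.026], [-0.002, 0.124, 0.992, 0.971], [0.0, 0.0, 0.0, 1.0]]
{'time': 0.1, 'joint_positions': array([ 1.21288419e+00,  8.79064503e-02,  1.37207071e+00, -3.59430903e-05,
        1.68361271e+00, -1.03090760e-01]), 'qvel': array([-2.06077435e-04, -1.05176265e-03, -3.73220801e-03, -7.76616034e-04,
        9.02016182e-06,  7.17088977e-04]), 'joint_torque': array([ 1.33303780e-03, -3.41250908e+01, -3.03303051e+01,  7.19097024e-02,
        3.03559599e-02, -1.09276798e-04]), 'tool_pos': array([0.13847945, 0.53177616, 0.20442382]), 'ee_rot': array([-1.65600274,  1.5687988 , -1.91082812]), 'wrist_force': array([-0.30153016, -0.61958449, -0.03322388]), 'wrist_torque': array([0.01957698, 0.00848504, 0.02199493]), 'width': 0.0938929081491384}
```

View pics/s0.png

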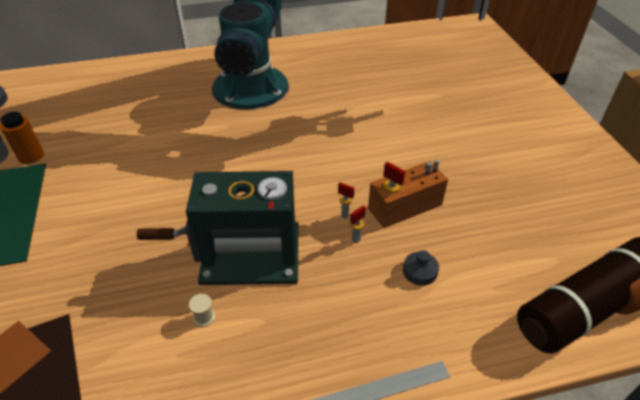

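View pics/t0.png

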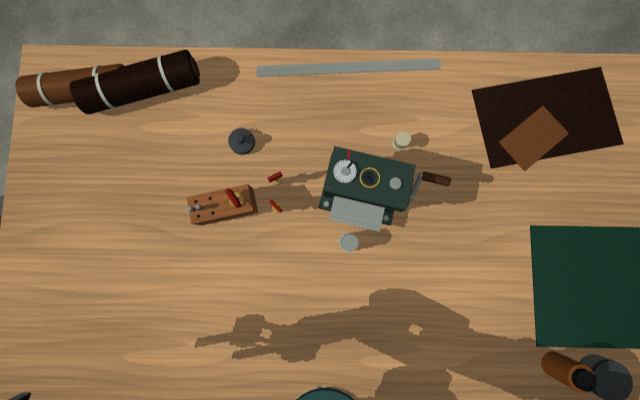

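Scene and top views: the candidates for the key are the red handle in the block, scene (395,174) / top (233,198), and two smaller keys standing on the table, scene (346,190) and (357,214) / top (275,177) and (276,206). I choose the one in the block, as it is the largest. The bush is at top (370,177), the dial at (345,171).

```bash
cat > m.py <<'E'
from h import *
S=snap("scene");T=snap("top")
def blobs(im,lo,hi,n,amin=8):
    hsv=cv2.cvtColor(im,cv2.COLOR_BGR2HSV); m=cv2.inRange(hsv,lo,hi)
    if lo[0]==0: m|=cv2.inRange(hsv,(172,lo[1],lo[2]),(180,255,255))
    k,_,st,c=cv2.connectedComponentsWithStats(m)
    L=np.zeros_like(m)
    print(n,[(c[i].round(1).tolist(),int(st[i,4]),st[i,:4].tolist()) for i in range(1,k) if st[i,4]>=amin])
    return m
for nm,X in(("S",S),("T",T)):
    blobs(X[0],(0,200,70),(5,255,255),nm+" red")
    blobs(X[0],(20,150,90),(32,255,255),nm+" brass")
    blobs(X[0],(0,0,170),(179,45,255),nm+" white")
    m=cv2.inRange(cv2.cvtColor(X[0],cv2.COLOR_BGR2HSV),(70,60,15),(100,255,90))
a=cv2.resize(S[0][140:300,180:460],None,fx=2.8,fy=2.8,interpolation=cv2.INTER_CUBIC)
b=cv2.resize(T[0][130:260,180:460],None,fx=2.8,fy=2.8,interpolation=cv2.INTER_CUBIC)
cv2.imwrite("pics/c1.png",np.vstack([a,b])[:,:])
print(a.shape,b.shape)
E
python3 m.py; python3 -c "
import cv2;a=cv2.imread('pics/c1.png');cv2.imwrite('pics/c1.png',cv2.resize(a,(580,600)) if 0 else a[:, :][:812])"; python3 -c "
import cv2;a=cv2.imread('pics/c1.png');b=cv2.resize(a,None,fx=.73,fy=.73,interpolation=cv2.INTER_AREA);cv2.imwrite('pics/c1b.png',b);print(b.shape)"
```

```text
S red [([395.1, 168.2], 72, [386, 163, 19, 13]), ([346.2, 186.6], 38, [339, 184, 14, 7]), ([271.0, 204.8], 20, [270, 202, 3, 7]), ([358.4, 211.4], 65, [352, 207, 13, 10])]
S brass [([241.0, 189.7], 143, [228, 181, 26, 18]), ([395.0, 188.1], 23, [390, 186, 9, 5]), ([360.0, 225.4], 20, [356, 222, 7, 7])]
S white [([272.6, 186.4], 184, [261, 179, 23, 17]), ([634.5, 255.8], 24, [628, 252, 12, 9]), ([576.7, 299.0], 78, [563, 288, 24, 25])]
T red [([348.5, 153.5], 8, [348, 151, 2, 6]), ([274.5, 176.0], 48, [268, 172, 13, 9]), ([231.7, 197.4], 83, [226, 189, 13, 18]), ([274.9, 205.4], 38, [270, 200, 11, 12])]
T brass [([363.1, 172.3], 21, [360, 168, 11, 13]), ([376.8, 178.4], 26, [373, 169, 7, 18]), ([277.4, 180.8], 21, [273, 178, 9, 6]), ([364.1, 184.6], 8, [362, 183, 6, 4]), ([239.9, 197.2], 36, [236, 193, 8, 10]), ([279.4, 204.6], 13, [276, 202, 7, 7]), ([273.5, 209.3], 11, [272, 207, 5, 5])]
T white [([160.0, 66.7], 35, [158, 59, 5, 17]), ([93.0, 73.0], 9, [92, 72, 3, 3]), ([96.9, 83.3], 36, [95, 77, 5, 14]), ([38.1, 84.4], 25, [37, 79, 4, 11]), ([343.9, 171.2], 220, [334, 161, 22, 21])]
(448, 784, 3) (364, 784, 3)
(593, 572, 3)
```

View pics/c1b.png

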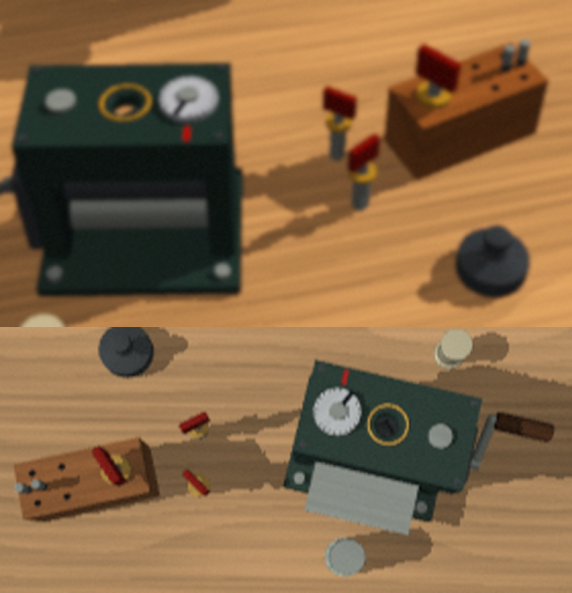

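The crop confirms it: the block's key is the largest, with punches at the block's far (+y) end. The two small keys stand between the block and the press.

```bash
cat > m2.py <<'E'
from h import *
S=snap("scene");T=snap("top")
print("grip tri",tri((395.1,168.5),*S[1:],(231.9,197.4),*T[1:]))
# refined masks: red handle
for nm,X,c in(("S",S,(395,170)),("T",T,(232,197))):
    hsv=cv2.cvtColor(X[0],cv2.COLOR_BGR2HSV); m=(cv2.inRange(hsv,(0,190,40),(5,255,255))|cv2.inRange(hsv,(170,190,40),(180,255,255)))
    w=np.zeros_like(m); w[c[1]-16:c[1]+18,c[0]-16:c[0]+16]=255; m&=w
    cs,_=cv2.findContours(m,0,2); cs=max(cs,key=cv2.contourArea); r=cv2.minAreaRect(cs); M=cv2.moments(m,True)
    cen=(M['m10']/M['m00'],M['m01']/M['m00']);print(nm,"cen",cen,r)
    if nm=="S": sc=cen
    else: tc=cen
print("grip tri2",tri(sc,*S[1:],tc,*T[1:]))
print("top handle face: ",ray((226,190),*T[1:],.134),ray((238,205),*T[1:],.134))
print("collar S",ray((395,188),*S[1:],.084),"T",ray((239.5,197.5),*T[1:],.084))
print("bush S",ray((240.5,189.5),*S[1:],.18),"T",ray((370,177.5),*T[1:],.18), tri((240.5,189.5),*S[1:],(370,177.5),*T[1:]))
print("dial S",ray((272.3,187.3),*S[1:],.187),"T",ray((344.8,171.3),*T[1:],.187))
print("red mark S",ray((271,204.8),*S[1:],.18),"T",ray((348.5,153.5),*T[1:],.18))
for n,p in dict(d1=(346,187),d2=(358,211)).items():print(n,ray(p,*S[1:],.09))
for n,p in dict(d1=(274.5,206),d2=(274.5,176)).items():print(n,ray(p,*T[1:],.09))
print("weight",ray((241,141),*T[1:],.03),"jar",ray((349,242),*T[1:],.07),"spool",ray((403,140),*T[1:],.045))
# block top red-brown corners: from view crop
f=lambda x,y:(180+x/.73/2.8,130+(y-327)/.73/2.8)
print("block corners",[ray(f(*p),*T[1:],.078)[:2].round(3).tolist() for p in((14,465),(144,440),(157,492),(27,519))])
print("press top",[ray(f(*p),*T[1:],.18)[:2].round(3).tolist() for p in((316,361),(481,399),(464,490),(292,440))])
E
python3 m2.py
```

```text
grip tri [0.5534451  0.22220859 0.12786072]
S cen (393.96525096525096, 172.8996138996139) ((393.9764709472656, 173.04246520996094), (22.72808837890625, 13.112358093261719), 29.05460548400879)
T cen (232.25438596491227, 197.37719298245614) ((232.35809326171875, 197.6013641357422), (21.389564514160156, 5.928629398345947), 54.46232223510742)
grip tri2 [0.55434869 0.22227372 0.11725243]
top handle face:  [0.56886378 0.23302954 0.134     ] [0.53547752 0.20450239 0.134     ]
collar S [0.56420471 0.22477154 0.084     ] T [0.55804602 0.21242752 0.084     ]
bush S [ 0.59445332 -0.08303951  0.18      ] T [ 0.59529516 -0.08450723  0.18      ] [ 0.59521544 -0.08371533  0.18088912]
dial S [ 0.60948867 -0.02833987  0.187     ] T [ 0.60643948 -0.03012537  0.187     ]
red mark S [ 0.64416418 -0.03708841  0.18      ] T [ 0.64680157 -0.03822759  0.18      ]
d1 [0.54374318 0.12712372 0.09      ]
d2 [0.61324672 0.13173426 0.09      ]
d1 [0.53873158 0.12779538 0.09      ]
d2 [0.61036301 0.13011787 0.09      ]
weight [0.7104028  0.22639325 0.03      ] jar [ 0.45783252 -0.04997833  0.07      ] spool [ 0.71631706 -0.18666987  0.045     ]
block corners [[0.556, 0.34], [0.589, 0.189], [0.528, 0.171], [0.494, 0.321]]
press top [[0.661, -0.008], [0.624, -0.182], [0.528, -0.163], [0.577, 0.016]]
```

```bash
cat >> h.py <<'E'
from scipy.spatial.transform import Rotation as Ro
def tool():
    o=robot.get_obs(); R=Ro.from_euler('xyz',o['ee_rot']).as_matrix(); return o,R
def goto(p,yang=None):
    """shift (cm, tool axes now) and turn deg (after the shift) to reach point p with tool y at angle yang (mod 180)"""
    o,R=tool(); s=R.T@(np.array(p)-o['tool_pos'])*100
    a=np.degrees(np.arctan2(R[1,1],R[0,1])); print("t",round(o['time'],2),"pos",o['tool_pos'].round(4),"yang",a.round(2),"tilt x",R[:,0].round(4),"F",o['wrist_force'].round(2),"M",o['wrist_torque'].round(3),"w",round(o['width'],4),"j",o['joint_positions'].round(3))
    print(" shift cm",s.round(2), "turn options", None if yang is None else [round(-(yang+k-a),1) for k in(-360,-180,0,180,360)])
E
python3 -c "
from h import *
goto((.554,.222,.20),128)"
```

```text
t 0.3 pos [0.1386 0.5321 0.2051] yang 75.4 tilt x [-3.e-04 -7.e-04 -1.e+00] F [-0.14 -0.91 -0.47] M [0.041 0.    0.036] w 0.0942 j [ 1.213  0.087  1.371  0.     1.684 -0.103]
 shift cm [  0.52 -19.53  48.02] turn options [np.float64(307.4), np.float64(127.4), np.float64(-52.6), np.float64(-232.6), np.float64(-412.6)]
```

Emit:
{"op": "carry_out", "data": {
  "targets": [
    [0,0,-1.5,3.7,0],
    [0,0,-1.5,3.7,0],
    [0,0,-1.5,3.7,0],
    [0,0,-1.5,3.7,0],
    [0,0,-1.5,3.7,0],
    [0,0,-1.5,3.7,0],
    [0,0,-1.5,3.7,0],
    [0,0,-1.5,3.7,0],
    [0,0,-1.5,3.7,0],
    [0,0,-1.5,3.7,0],
    [0,0,-1.5,3.7,0],
    [0,0,-1.5,3.7,0],
    [0,0,-1.5,3.6,0],
    [0,0,0,0,-7.5],
    [0,0,0,0,-7.5],
    [0,0,0,0,-7.5],
    [0,0,0,0,-7.5],
    [0,0,0,0,-7.5],
    [0,0,0,0,-7.5],
    [0,0,0,0,-7.5]
  ]
}}

```text
time: 2.3
tool_pos: [0.554, 0.2225, 0.2053]
ee_rot: [2.402, 1.571, 3.069]
wrist_force: [0.0, -0.2, 0.0]
width: 0.094
```

```bash
python3 -c "
from h import *
W=snap('wrist','w1.png'); print(W[1].round(1).tolist(),W[2].round(3).tolist())
goto((.554,.222,.17),128)
print(proj((.554,.222,.134),*W[1:]))"
```

```text
[[286.7, 0.0, 311.5], [0.0, 286.7, 202.7], [0.0, 0.0, 1.0]] [[-0.619, -0.752, -0.226, 0.489], [0.786, -0.593, -0.178, 0.17], [-0.0, -0.288, 0.958, 0.385], [0.0, 0.0, 0.0, 1.0]]
t 2.35 pos [0.554  0.2225 0.2053] yang 128.4 tilt x [-3.e-04 -0.e+00 -1.e+00] F [ 0.24 -0.06 -0.93] M [ 0.091 -0.002  0.077] w 0.0942 j [ 0.287  0.193  1.253  0.     1.697 -1.954]
 shift cm [ 3.53 -0.05 -0.03] turn options [np.float64(360.4), np.float64(180.4), np.float64(0.4), np.float64(-179.6), np.float64(-359.6)]
[312.04050275 210.98137129]
```

View pics/w1.png

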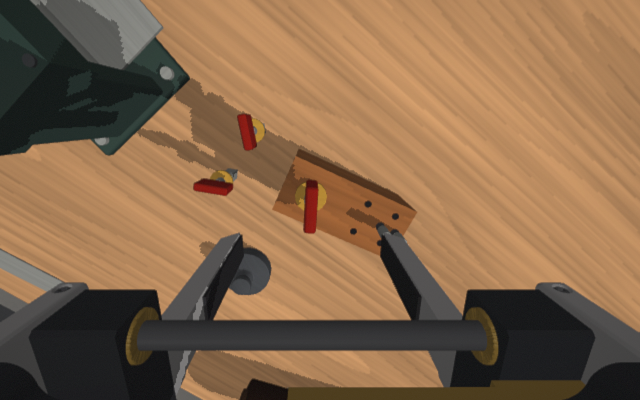

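Wrist view: red handle at about (311,206), nearly vertical in the image, centred between the fingers; the small keys (247,132), (213,186) are clear of them.

```bash
cat > m3.py <<'E'
from h import *
W=snap("wrist"); hsv=cv2.cvtColor(W[0],cv2.COLOR_BGR2HSV)
m=cv2.inRange(hsv,(0,190,40),(6,255,255))|cv2.inRange(hsv,(170,190,40),(180,255,255)); m[:, :280]=0; m[:,340:]=0; m[260:]=0
cs,_=cv2.findContours(m,0,2); c=max(cs,key=cv2.contourArea); r=cv2.minAreaRect(c); print(r, cv2.boundingRect(c))
# bright (top) face
print("val rows", [(y, int(hsv[y][m[y]>0][:,2].mean()), np.where(m[y])[0][[0,-1]].tolist()) for y in range(178,238,4) if m[y].any()])
pts=[(y,np.where(m[y])[0].mean(),) for y in range(184,230) if m[y].any()]
y0,y1=pts[0],pts[-1]; k=np.polyfit([p[0] for p in pts],[p[1] for p in pts],1); print(k)
A=ray((np.polyval(k,184),184),*W[1:],.134);B=ray((np.polyval(k,230),230),*W[1:],.134);print(A,B,np.degrees(np.arctan2(*(A-B)[1::-1])))
bx,by,bw,bh=cv2.boundingRect(c)
print(ray((np.polyval(k,by),by),*W[1:],.134),ray((np.polyval(k,by+bh),by+bh),*W[1:],.134))
E
python3 m3.py
```

```text
((310.82281494140625, 206.24664306640625), (11.975102424621582, 52.0208740234375), 3.6913859844207764) (304, 180, 14, 53)
val rows [(182, 70, [307, 316]), (186, 71, [307, 316]), (190, 126, [306, 317]), (194, 129, [306, 317]), (198, 129, [306, 316]), (202, 130, [306, 316]), (206, 131, [306, 316]), (210, 130, [305, 316]), (214, 130, [305, 316]), (218, 130, [305, 316]), (222, 128, [304, 315]), (226, 133, [305, 315]), (230, 134, [305, 314])]
[-4.75794018e-02  3.20575146e+02]
[0.53420047 0.20598596 0.134     ] [0.57021016 0.23193448 0.134     ] -144.22355262401004
[0.53122969 0.20384523 0.134     ] [0.57268337 0.23371666 0.134     ]
```

Emit:
{"op": "carry_out", "data": {
  "targets": [
    [0.45,0,-0.13,0,2.6],
    [0.45,2.5,0,0,0],
    [0.45,2.5,0,0,0],
    [0.45,2.5,0,0,0],
    [0.45,2.0,0,0,0],
    [0.45,1.1,0,0,0],
    [0.45,0,0,0,0],
    [0.45,0,0,0,0]
  ]
}}

```text
time: 3.2
tool_pos: [0.5552, 0.2217, 0.1003]
ee_rot: [-0.275, 1.57, 0.34]
wrist_force: [-0.4, -0.4, 0.2]
width: 0.0517
```

```bash
python3 -c "
from h import *
W=snap('wrist','w2.png')
goto((.5548,.221,.098),125.8)"
```

```text
t 3.25 pos [0.5557 0.2218 0.101 ] yang 125.26 tilt x [ 2.4e-03  7.0e-04 -1.0e+00] F [0.2  0.67 1.  ] M [0.022 0.011 0.026] w 0.0515 j [ 0.285  0.233  1.412  0.     1.493 -1.901]
 shift cm [ 0.3  -0.02 -0.12] turn options [np.float64(359.5), np.float64(179.5), np.float64(-0.5), np.float64(-180.5), np.float64(-360.5)]
```

View pics/w2.png

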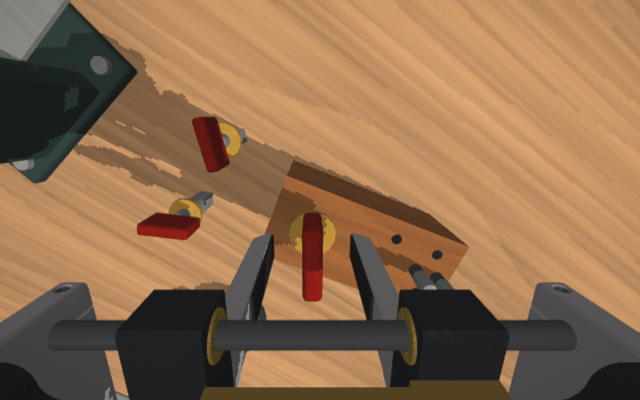

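The handle (313,255) lies between the pads, parallel to them. Close.

Emit:
{"op": "carry_out", "data": {
  "targets": [
    [0.45,0.2,0,0,0],
    [1,0,0,0,0],
    [1,0,0,0,0],
    [1,0,0,0,0],
    [1,0,0,0,0],
    [1,0,0,0,0],
    [1,0,0,0,0],
    [1,0,0,0,0]
  ]
}}

```text
time: 4.05
tool_pos: [0.5547, 0.2217, 0.0975]
ee_rot: [1.291, 1.571, 1.907]
wrist_force: [-0.2, 0.6, -0.2]
width: 0.0118
```

```bash
python3 -c "
from h import *
goto((.595,-.084,.28),125.8)"
```

```text
t 4.05 pos [0.5547 0.2217 0.0975] yang 125.3 tilt x [-1.e-04  2.e-04 -1.e+00] F [-0.21  0.59 -0.24] M [ 0.116  0.029 -0.057] w 0.0118 j [ 0.285  0.235  1.417  0.     1.489 -1.902]
 shift cm [-18.26 -27.27 -14.38] turn options [np.float64(359.5), np.float64(179.5), np.float64(-0.5), np.float64(-180.5), np.float64(-360.5)]
```

Emit:
{"op": "carry_out", "data": {
  "targets": [
    [1,-0.5,0,0,0],
    [1,-1.5,0,0,0],
    [1,-2.5,0,0,0],
    [1,-2.5,0,0,0],
    [1,-2.5,0,0,0],
    [1,-2.5,0,0,0],
    [1,-2.5,0,0,0],
    [1,-2.0,0,0,0],
    [1,-1.5,0,0,0],
    [1,-0.7,0,0,0],
    [1,0,0,0,0]
  ]
}}

```text
time: 5.15
tool_pos: [0.5552, 0.2216, 0.2863]
ee_rot: [-0.333, 1.568, 0.283]
wrist_force: [-0.6, 0.3, -2.6]
width: 0.0117
```

Emit:
{"op": "carry_out", "data": {
  "targets": [
    [1,0,-1.2,-0.6,0],
    [1,0,-2,-1.1,0],
    [1,0,-2,-1.1,0],
    [1,0,-2,-1.1,0],
    [1,0,-2,-1.1,0],
    [1,0,-2,-1.1,0],
    [1,0,-2,-1.1,0],
    [1,0,-2,-1.1,0],
    [1,0,-2,-1.1,0],
    [1,0,-2,-1.1,0],
    [1,0,-2,-1.1,0],
    [1,0,-2,-1.0,0],
    [1,0,-2,-1.0,0],
    [1,0,-2,-0.9,0],
    [1,0,0,0,6],
    [1,0,0,0,7],
    [1,0,0,0,7],
    [1,0,0,0,0],
    [1,0,0,0,0]
  ]
}}

```text
time: 7.05
tool_pos: [0.5931, -0.0848, 0.2833]
ee_rot: [2.748, 1.569, 3.017]
wrist_force: [0.2, -0.6, -2.5]
width: 0.0119
```

```bash
python3 -c "
from h import *
W=snap('wrist','w3.png');S=snap('scene');T=snap('top')
goto((.595,-.084,.27))
f=lambda I,u,v,h,k:cv2.resize(I[v-h:v+h,u-h:u+h],(k,k),interpolation=cv2.INTER_CUBIC)
cv2.imwrite('pics/c3.png',np.hstack([f(W[0],320,200,120,390),f(S[0],245,165,50,390)])[:, :])
print('bush in wrist',proj((.595,-.084,.18),*W[1:]))
"
```

```text
t 7.2 pos [ 0.5934 -0.0844  0.284 ] yang 105.37 tilt x [-8.e-04  1.e-04 -1.e+00] F [ 0.13  0.24 -3.01] M [ 0.003 -0.018 -0.053] w 0.0121 j [-0.236  0.199  1.09  -0.     1.853 -2.075]
 shift cm [ 1.4  -0.    0.17] turn options None
bush in wrist [312.33260141 203.2125523 ]
```

View pics/c3.png

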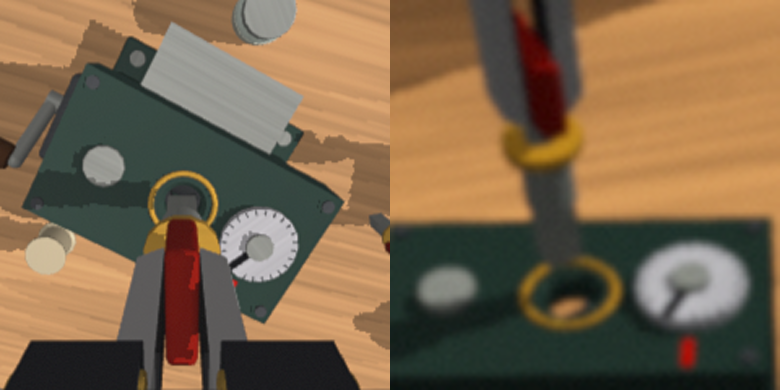

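Both crops: the tip is about 18 mm over the mouth, near the ring (ring at crop (184,205) left). I'll check the key's axis and lean numerically in both views.

```bash
cat > m4.py <<'E'
from h import *
W=snap('wrist');S=snap('scene'); o,R=tool(); p=o['tool_pos']
def brass(X,x0,y0,x1,y1):
    m=cv2.inRange(cv2.cvtColor(X[0],cv2.COLOR_BGR2HSV),(18,130,60),(34,255,255)); w=m*0; w[y0:y1,x0:x1]=255; return m&w
# ring in wrist : outer contour fit using points
m=brass(W,270,165,360,235); ys,xs=np.where(m); k=(ys<212); 
# collar pixels are below ~ring: show bbox
n,_,st,c=cv2.connectedComponentsWithStats(m); print([(st[i].tolist(),c[i].round(1).tolist()) for i in range(1,n) if st[i,4]>5])
m=brass(S,200,120,290,220); n,l,st,c=cv2.connectedComponentsWithStats(m); print([(st[i].tolist(),c[i].round(1).tolist()) for i in range(1,n) if st[i,4]>5])
for nm,X in(("S",S),("W",W)):
    print(nm,"collar mid exp",proj(p+[0,0,.0185-.035],*X[1:]),"tip exp",proj(p+[0,0,.0185-.1],*X[1:]),"sq top exp",proj(p+[0,0,.0185-.068],*X[1:]),"bush exp",proj((.595,-.084,.18),*X[1:]))
# shank edges in scene: row profiles of blue-ish gray: saturation
g=cv2.cvtColor(S[0],cv2.COLOR_BGR2HSV)
for v in (164,168,172,176,180): print(v,[tuple(int(q) for q in S[0][v,u]) for u in range(226,256,2)])
E
python3 m4.py
```

```text
[([288, 184, 48, 51, 698], [311.9, 213.0])]
[([224, 145, 21, 14, 164], [234.0, 152.5]), ([228, 181, 27, 19, 182], [241.1, 190.9])]
S collar mid exp [233.69529869 151.02764024] tip exp [238.25578238 179.82280999] sq top exp [236.07114067 166.02885014] bush exp [239.99680402 189.80137885]
W collar mid exp [312.5268431  234.73434626] tip exp [312.2903982  207.87713731] sq top exp [312.39167673 219.38112311] bush exp [312.08715115 202.47796009]
164 [(83, 142, 198), (79, 129, 181), (57, 74, 92), (54, 55, 56), (52, 55, 54), (51, 53, 52), (59, 61, 59), (70, 76, 75), (85, 107, 131), (86, 144, 197), (86, 147, 206), (90, 150, 210), (88, 151, 209), (92, 155, 212), (92, 155, 214)]
168 [(91, 153, 211), (89, 150, 208), (76, 119, 163), (56, 66, 73), (53, 56, 55), (51, 54, 52), (54, 57, 55), (62, 67, 67), (72, 100, 129), (90, 149, 205), (93, 154, 214), (90, 153, 212), (90, 152, 211), (90, 152, 210), (88, 150, 209)]
172 [(51, 71, 82), (50, 72, 83), (49, 66, 73), (51, 56, 55), (51, 54, 52), (51, 54, 52), (55, 57, 56), (55, 58, 57), (51, 57, 57), (51, 65, 66), (47, 63, 64), (47, 62, 62), (47, 62, 62), (46, 61, 62), (48, 63, 64)]
176 [(42, 51, 33), (41, 50, 32), (40, 48, 31), (48, 53, 45), (53, 56, 54), (54, 56, 56), (51, 55, 54), (54, 57, 57), (50, 54, 53), (46, 53, 42), (43, 49, 32), (42, 50, 32), (43, 50, 32), (41, 49, 32), (42, 48, 29)]
180 [(41, 49, 31), (42, 50, 32), (41, 49, 31), (43, 49, 35), (48, 53, 48), (51, 55, 54), (54, 58, 55), (53, 59, 59), (49, 62, 66), (43, 64, 70), (44, 62, 61), (41, 53, 42), (41, 48, 31), (43, 50, 33), (42, 50, 33)]
```

```bash
cat > m5.py <<'E'
from h import *
W=snap('wrist'); o,R=tool(); p=o['tool_pos']
m=cv2.inRange(cv2.cvtColor(W[0],cv2.COLOR_BGR2HSV),(18,130,60),(34,255,255))
out=[];inn=[]
for a in np.radians(np.arange(-180,1,6)):   # upper half from rough centre
    r=np.arange(8,32,.25); u=312+r*np.cos(a); v=205+r*np.sin(a)
    h=m[v.round().astype(int),u.round().astype(int)]>0
    if h.any(): 
        i=np.where(h)[0]; out.append((u[i[-1]],v[i[-1]])); inn.append((u[i[0]],v[i[0]]))
for n,q in(("out",out),("in",inn)):
    P=np.array([ray(x,*W[1:],.18)[:2] for x in q]); A=np.c_[2*P,np.ones(len(P))]; s=np.linalg.lstsq(A,(P**2).sum(1),rcond=None)[0]
    rr=np.hypot(*(P-s[:2]).T); print(n,len(P),s[:2].round(4),"r",rr.mean().round(4),rr.std().round(4))
c=cv2.resize(W[0][170:250,270:350],(480,480),interpolation=cv2.INTER_CUBIC); cv2.imwrite('pics/c5.png',c)
for v in (194,198,202,206,210): print(v,[int(x) for x in W[0][v,296:330].mean(1)])
goto((.595,-.084,.27))
E
python3 m5.py
```

```text
out 31 [ 0.5974 -0.0834] r 0.0221 0.0002
in 31 [ 0.5977 -0.0836] r 0.0188 0.0003
194 [140, 121, 80, 64, 64, 63, 61, 60, 56, 55, 54, 50, 50, 50, 51, 51, 52, 52, 53, 53, 53, 49, 45, 44, 44, 52, 58, 63, 63, 61, 68, 105, 134, 144]
198 [67, 62, 64, 63, 61, 61, 58, 55, 49, 36, 42, 45, 43, 44, 45, 46, 46, 47, 48, 47, 46, 46, 45, 43, 46, 52, 46, 39, 44, 62, 62, 60, 56, 93]
202 [64, 63, 63, 63, 58, 54, 56, 70, 76, 76, 76, 75, 76, 75, 75, 76, 76, 77, 77, 76, 75, 76, 76, 77, 69, 57, 56, 39, 39, 41, 53, 62, 61, 62]
206 [64, 62, 65, 66, 64, 51, 56, 75, 77, 75, 75, 74, 76, 74, 74, 75, 76, 78, 77, 75, 75, 75, 76, 77, 76, 48, 33, 39, 42, 42, 52, 62, 61, 52]
210 [66, 63, 64, 64, 65, 65, 72, 76, 76, 76, 76, 75, 75, 73, 75, 76, 78, 80, 83, 86, 89, 90, 95, 98, 97, 71, 45, 42, 43, 55, 62, 60, 53, 84]
t 7.35 pos [ 0.5936 -0.0842  0.2844] yang 105.34 tilt x [-1.e-04  1.e-04 -1.e+00] F [-0.23  0.37 -2.66] M [0.028 0.043 0.003] w 0.0117 j [-0.235  0.199  1.09   0.     1.853 -2.074]
 shift cm [ 1.44 -0.02  0.14] turn options None
```

View pics/c5.png

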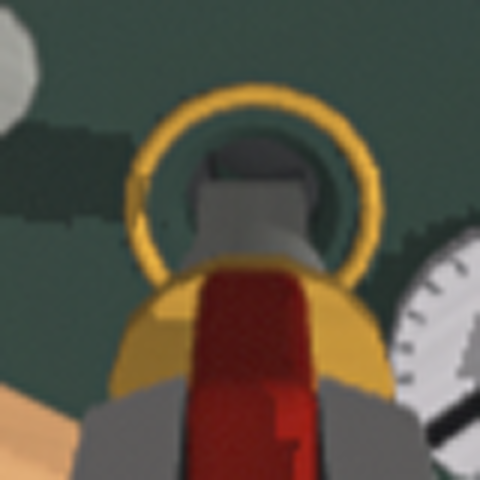

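The crop shows the tip's front edge at row 200, cols 303–320, agreeing with the TCP axis within 0.5 mm. The ring fit puts the bush about 3.5 mm further along tool z. Shift, then descend gently.

Emit:
{"op": "carry_out", "data": {
  "targets": [
    [1,0,0,0.35,0],
    [1,0.8,0,0,0],
    [1,0.7,0,0,0],
    [1,0.5,0,0,0],
    [1,0.3,0,0,0],
    [1,0.3,0,0,0],
    [1,0.3,0,0,0]
  ]
}}

```text
time: 8.05
tool_pos: [0.597, -0.0833, 0.2554]
ee_rot: [-0.055, 1.571, 0.212]
wrist_force: [-0.4, 0.8, -3.0]
width: 0.0118
```

```bash
python3 -c "
from h import *
goto((.597,-.0836,.2285))"
```

```text
t 8.05 pos [ 0.597  -0.0833  0.2554] yang 105.3 tilt x [ 2.e-04  0.e+00 -1.e+00] F [-0.4   0.76 -2.96] M [ 0.034  0.001 -0.038] w 0.0118 j [-0.233  0.203  1.143  0.     1.796 -2.071]
 shift cm [ 2.69 -0.03 -0.01] turn options None
```

Emit:
{"op": "carry_out", "data": {
  "targets": [
    [1,0.4,0,0,0],
    [1,0.4,0,0,0],
    [1,0.4,0,0,0],
    [1,0.4,0,0,0],
    [1,0.3,0,0,0],
    [1,0.2,0,0,0],
    [1,0,0,0,0]
  ]
}}

```text
time: 8.75
tool_pos: [0.5969, -0.0833, 0.234]
ee_rot: [2.488, 1.57, 2.755]
wrist_force: [0.9, -0.1, -2.0]
width: 0.012
```

```bash
python3 -c "
from h import *
goto((.597,-.0836,.2285))"
```

```text
t 8.75 pos [ 0.5969 -0.0833  0.234 ] yang 105.3 tilt x [-7.e-04  3.e-04 -1.e+00] F [ 0.91 -0.08 -2.03] M [ 0.032 -0.021  0.005] w 0.012 j [-0.233  0.203  1.184  0.     1.755 -2.071]
 shift cm [ 0.55 -0.03  0.  ] turn options None
```

Emit:
{"op": "carry_out", "data": {
  "targets": [
    [1,0.2,0,0,0],
    [1,0.15,0,0,0],
    [1,0.1,0,0,0],
    [1,0,0,0,0]
  ]
}}

```text
time: 9.15
tool_pos: [0.5969, -0.0833, 0.2298]
ee_rot: [2.314, 1.571, 2.581]
wrist_force: [-0.5, 0.1, -2.9]
width: 0.0119
```

Emit:
{"op": "carry_out", "data": {
  "targets": [
    [1,0.1,0,0,0],
    [1,0,0,0,0]
  ]
}}

```text
time: 9.35
tool_pos: [0.597, -0.0833, 0.2289]
ee_rot: [2.021, 1.571, 2.288]
wrist_force: [0.1, -0.2, -2.2]
width: 0.0118
```

Emit:
{"op": "carry_out", "data": {
  "targets": [
    [1,0.1,0,0,0],
    [1,0,0,0,0]
  ]
}}

```text
time: 9.55
tool_pos: [0.597, -0.0833, 0.2278]
ee_rot: [2.226, 1.571, 2.493]
wrist_force: [0.5, -0.6, -2.0]
width: 0.012
```

Emit:
{"op": "carry_out", "data": {
  "targets": [
    [1,0.05,0,0,0],
    [1,0,0,0,0]
  ]
}}

```text
time: 9.75
tool_pos: [0.597, -0.0833, 0.2275]
ee_rot: [0.247, 1.571, 0.514]
wrist_force: [-0.6, -0.2, -3.0]
width: 0.0118
```

Emit:
{"op": "carry_out", "data": {
  "targets": [
    [1,0.05,0,0,0],
    [1,0,0,0,0]
  ]
}}

```text
time: 9.95
tool_pos: [0.5971, -0.0833, 0.2273]
ee_rot: [-0.35, 1.57, -0.083]
wrist_force: [-0.7, -0.2, -1.9]
width: 0.0118
```

Emit:
{"op": "carry_out", "data": {
  "targets": [
    [1,0.05,0,0,0],
    [1,0,0,0,0]
  ]
}}

```text
time: 10.15
tool_pos: [0.5971, -0.0833, 0.2271]
ee_rot: [-0.426, 1.57, -0.159]
wrist_force: [0.1, -1.1, 0.4]
width: 0.0119
```

Emit:
{"op": "carry_out", "data": {
  "targets": [
    [1,0.05,0,0,0],
    [1,0,0,0,0]
  ]
}}

```text
time: 10.35
tool_pos: [0.5972, -0.0833, 0.2269]
ee_rot: [-0.456, 1.569, -0.189]
wrist_force: [-0.8, 0.4, 1.5]
width: 0.0117
```

Contact at TCP z 0.227, about 4 N. Search clockwise in 5° steps.

Emit:
{"op": "carry_out", "data": {
  "targets": [
    [1,0.03,0,0,2.5],
    [1,0,0,0,2.5],
    [1,0,0,0,0]
  ]
}}

```text
time: 10.65
tool_pos: [0.5973, -0.0833, 0.227]
ee_rot: [-0.325, 1.569, -0.146]
wrist_force: [-0.2, -0.2, 4.7]
width: 0.0121
```

Emit:
{"op": "carry_out", "data": {
  "targets": [
    [1,0.02,0,0,2.5],
    [1,0,0,0,2.5],
    [1,0,0,0,0]
  ]
}}

```text
time: 10.95
tool_pos: [0.5975, -0.0833, 0.2271]
ee_rot: [-0.217, 1.568, -0.124]
wrist_force: [-0.3, 0.0, 3.9]
width: 0.0121
```

Emit:
{"op": "carry_out", "data": {
  "targets": [
    [1,0,0,0,2.5],
    [1,0,0,0,2.5],
    [1,0,0,0,0]
  ]
}}

```text
time: 11.25
tool_pos: [0.5976, -0.0833, 0.2271]
ee_rot: [-0.102, 1.568, -0.096]
wrist_force: [-0.6, -0.1, 5.3]
width: 0.0118
```

Emit:
{"op": "carry_out", "data": {
  "targets": [
    [1,0,0,0,2.5],
    [1,0,0,0,2.5],
    [1,0,0,0,0]
  ]
}}

```text
time: 11.55
tool_pos: [0.5977, -0.0832, 0.2272]
ee_rot: [0.021, 1.568, -0.06]
wrist_force: [-0.6, -0.1, 5.2]
width: 0.0119
```

Emit:
{"op": "carry_out", "data": {
  "targets": [
    [1,0,0,0,2.5],
    [1,0,0,0,2.5],
    [1,0,0,0,0]
  ]
}}

```text
time: 11.85
tool_pos: [0.5976, -0.0832, 0.2272]
ee_rot: [0.105, 1.568, -0.064]
wrist_force: [-0.8, 0.1, 5.1]
width: 0.0114
```

Emit:
{"op": "carry_out", "data": {
  "targets": [
    [1,0,0,0,2.5],
    [1,0,0,0,2.5],
    [1,0,0,0,0]
  ]
}}

```text
time: 12.15
tool_pos: [0.5976, -0.0832, 0.2272]
ee_rot: [0.178, 1.568, -0.078]
wrist_force: [-1.1, 0.5, 6.4]
width: 0.0115
```

Emit:
{"op": "carry_out", "data": {
  "targets": [
    [1,0,0,0,2.5],
    [1,0,0,0,2.5],
    [1,0,0,0,0]
  ]
}}

```text
time: 12.45
tool_pos: [0.5976, -0.0832, 0.2272]
ee_rot: [0.26, 1.568, -0.083]
wrist_force: [-1.0, 0.0, 5.0]
width: 0.0117
```

Emit:
{"op": "carry_out", "data": {
  "targets": [
    [1,0,0,0,2.5],
    [1,0,0,0,2.5],
    [1,0,0,0,0]
  ]
}}

```text
time: 12.75
tool_pos: [0.5975, -0.0832, 0.2272]
ee_rot: [0.357, 1.568, -0.073]
wrist_force: [-1.3, 0.4, 4.5]
width: 0.0119
```

Emit:
{"op": "carry_out", "data": {
  "targets": [
    [1,0,0,0,2.5],
    [1,0,0,0,2.5],
    [1,0,0,0,0]
  ]
}}

```text
time: 13.05
tool_pos: [0.5975, -0.0833, 0.2272]
ee_rot: [0.425, 1.568, -0.093]
wrist_force: [-0.6, 0.6, 6.4]
width: 0.0118
```

Emit:
{"op": "carry_out", "data": {
  "targets": [
    [1,0,0,0,2.5],
    [1,0,0,0,2.5],
    [1,0,0,0,0]
  ]
}}

```text
time: 13.35
tool_pos: [0.5974, -0.0833, 0.2271]
ee_rot: [0.513, 1.568, -0.092]
wrist_force: [-0.8, 0.6, 6.4]
width: 0.0123
```

Emit:
{"op": "carry_out", "data": {
  "targets": [
    [1,0,0,0,2.5],
    [1,0,0,0,2.5],
    [1,0,0,0,0]
  ]
}}

```text
time: 13.65
tool_pos: [0.5974, -0.0833, 0.2271]
ee_rot: [0.613, 1.568, -0.08]
wrist_force: [-1.3, 0.8, 5.8]
width: 0.0119
```

Emit:
{"op": "carry_out", "data": {
  "targets": [
    [1,0,0,0,2.5],
    [1,0,0,0,2.5],
    [1,0,0,0,0]
  ]
}}

```text
time: 13.95
tool_pos: [0.5972, -0.0832, 0.227]
ee_rot: [0.745, 1.569, -0.035]
wrist_force: [-1.1, 0.3, 5.6]
width: 0.0119
```

Emit:
{"op": "carry_out", "data": {
  "targets": [
    [1,0,0,0,2.5],
    [1,0,0,0,2.5],
    [1,0,0,0,0]
  ]
}}

```text
time: 14.25
tool_pos: [0.5971, -0.0832, 0.2267]
ee_rot: [0.86, 1.569, -0.006]
wrist_force: [-2.8, 0.5, 5.3]
width: 0.0122
```

Emit:
{"op": "carry_out", "data": {
  "targets": [
    [1,0,0,0,2.5],
    [1,0,0,0,2.5],
    [1,0,0,0,0]
  ]
}}

```text
time: 14.55
tool_pos: [0.5969, -0.0836, 0.224]
ee_rot: [-2.064, 1.569, -3.018]
wrist_force: [-1.1, -0.8, -3.1]
width: 0.0115
```

The force fell to the key's weight and the tool sank 3 mm: the squares agree. Centre a little and lower gently.

Emit:
{"op": "carry_out", "data": {
  "targets": [
    [1,0.1,0,0,2],
    [1,0.1,0,0,0],
    [1,0.2,0,0,0],
    [1,0.2,0,0,0],
    [1,0,0,0,0]
  ]
}}

```text
time: 15.05
tool_pos: [0.5969, -0.0834, 0.2187]
ee_rot: [-2.196, 1.57, 3.098]
wrist_force: [-0.4, -0.7, -3.0]
width: 0.0121
```

```bash
python3 -c "
from h import *
goto((.597,-.0836,.2))"
```

```text
t 15.05 pos [ 0.5969 -0.0834  0.2187] yang 33.33 tilt x [-9.e-04  0.e+00 -1.e+00] F [-0.44 -0.73 -3.01] M [-0.238 -0.079 -0.01 ] w 0.0121 j [-0.233  0.204  1.213 -0.     1.725 -0.815]
 shift cm [1.87 0.   0.02] turn options None
```

Emit:
{"op": "carry_out", "data": {
  "targets": [
    [1,0.3,0,0,0],
    [1,0.4,0,0,0],
    [1,0.4,0,0,0],
    [1,0.3,0,0,0],
    [1,0.2,0,0,0],
    [1,0,0,0,0]
  ]
}}

```text
time: 15.65
tool_pos: [0.5969, -0.0834, 0.2029]
ee_rot: [-2.287, 1.57, 3.007]
wrist_force: [-0.2, -1.3, -3.3]
width: 0.0117
```

Emit:
{"op": "carry_out", "data": {
  "targets": [
    [1,0.1,0,0,0],
    [1,0.05,0,0,0],
    [1,0,0,0,0]
  ]
}}

```text
time: 15.95
tool_pos: [0.5969, -0.0834, 0.2021]
ee_rot: [-1.223, 1.571, -2.213]
wrist_force: [-1.6, -1.4, -2.0]
width: 0.0121
```

Emit:
{"op": "carry_out", "data": {
  "targets": [
    [1,0.1,0,0,0],
    [1,0.05,0,0,0],
    [1,0,0,0,0]
  ]
}}

```text
time: 16.25
tool_pos: [0.5969, -0.0834, 0.2005]
ee_rot: [-1.76, 1.571, -2.749]
wrist_force: [-1.0, -2.0, -1.1]
width: 0.0117
```

Emit:
{"op": "carry_out", "data": {
  "targets": [
    [1,0.05,0,0,0],
    [1,0,0,0,0]
  ]
}}

```text
time: 16.45
tool_pos: [0.597, -0.0834, 0.1999]
ee_rot: [-1.717, 1.571, -2.706]
wrist_force: [-2.1, -0.9, -0.5]
width: 0.0122
```

Emit:
{"op": "carry_out", "data": {
  "targets": [
    [1,0.05,0,0,0],
    [1,0,0,0,0]
  ]
}}

```text
time: 16.65
tool_pos: [0.597, -0.0834, 0.1995]
ee_rot: [-0.348, 1.571, -1.338]
wrist_force: [-1.2, -1.1, -0.1]
width: 0.012
```

Emit:
{"op": "carry_out", "data": {
  "targets": [
    [1,0.05,0,0,0],
    [1,0,0,0,0]
  ]
}}

```text
time: 16.85
tool_pos: [0.597, -0.0834, 0.1995]
ee_rot: [0.611, 1.57, -0.378]
wrist_force: [-3.5, -2.4, 1.3]
width: 0.0121
```

Emit:
{"op": "carry_out", "data": {
  "targets": [
    [1,0.05,0,0,0],
    [1,0,0,0,0]
  ]
}}

```text
time: 17.05
tool_pos: [0.597, -0.0834, 0.1995]
ee_rot: [0.638, 1.57, -0.352]
wrist_force: [-3.3, -1.5, 4.5]
width: 0.0118
```

```bash
python3 - <<'E'
from h import *
S=snap('scene');T=snap('top');W=snap('wrist')
goto((.597,-.0836,.199))
f=lambda I,u,v,h,k:cv2.resize(I[v-h:v+h,u-h:u+h],(k,k),interpolation=cv2.INTER_CUBIC)
cv2.imwrite('pics/c6.png',np.hstack([f(W[0],312,210,60,390),f(S[0],255,185,40,390)]))
E
```

```text
t 17.2 pos [ 0.597  -0.0834  0.1995] yang 33.3 tilt x [ 8.e-04 -3.e-04 -1.e+00] F [-4.18 -0.41  5.82] M [-0.425  0.921 -0.085] w 0.0119 j [-0.233  0.206  1.249 -0.     1.686 -0.814]
 shift cm [ 0.05 -0.01  0.02] turn options None
```

View pics/c6.png

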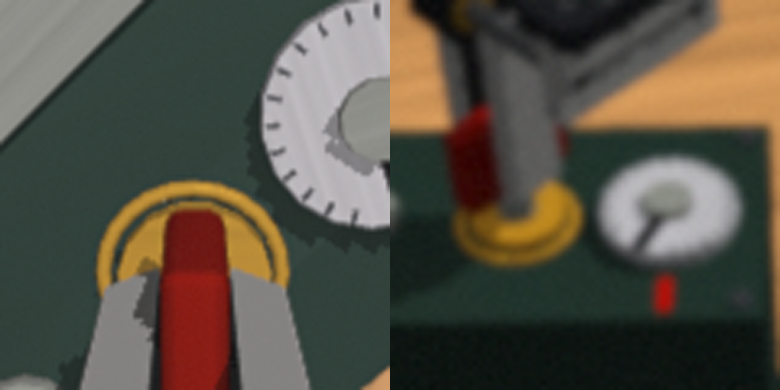

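Seated: the collar lies on the top inside the ring, force only 8 N. Now measure the dial angle relative to the mark in all views.

```bash
cat > dial.py <<'E'
from h import *
def dial(nm,c0=(.608,-.030)):
    X=snap(nm); im,K,P=X; hsv=cv2.cvtColor(im,cv2.COLOR_BGR2HSV)
    # rectify a 80mm patch at z=.187, 0.2 mm/px, axes: col=+x, row=-y
    N=400; g=(np.arange(N)-N/2)*.2e-3; xx,yy=np.meshgrid(c0[0]+g,c0[1]-g)
    pts=np.stack([xx,yy,np.full_like(xx,.187)],-1).reshape(-1,3)
    c=(pts-P[:3,3])@P[:3,:3]*[1,-1,-1]; q=c@K.T; q=(q[:,:2]/q[:,2:]).astype(np.float32).reshape(N,N,2)
    r=cv2.remap(im,q[...,0],q[...,1],cv2.INTER_CUBIC); h=cv2.cvtColor(r,cv2.COLOR_BGR2HSV)
    m=cv2.inRange(h,(0,0,115),(180,60,255)); cs,_=cv2.findContours(m,0,2); k=max(cs,key=cv2.contourArea)
    (cx,cy),(a,b),_=cv2.fitEllipse(cv2.convexHull(k)); 
    red=cv2.inRange(h,(0,150,50),(8,255,255))|cv2.inRange(h,(170,150,50),(180,255,255)); red[:, :200]=0
    M=cv2.moments(red,True); rx,ry=M['m10']/max(M['m00'],1),M['m01']/max(M['m00'],1)
    ma=np.degrees(np.arctan2(-(ry-cy),rx-cx))
    gr=cv2.GaussianBlur(cv2.cvtColor(r,cv2.COLOR_BGR2GRAY),(0,0),2).astype(float)
    th=np.radians(np.arange(-180,180,1.)); rad=np.arange(55,95,2)  # 11..19 mm
    pr=np.array([[gr[int(round(cy-R*np.sin(t))),int(round(cx+R*np.cos(t)))] if 0<=int(round(cy-R*np.sin(t)))<N and 0<=int(round(cx+R*np.cos(t)))<N else 255 for R in rad] for t in th]).mean(1)
    i=pr.argmin(); s=np.arange(i-10,i+11)%360; w=np.clip(np.median(pr)-pr[s]-15,0,None); d=np.arange(-10,11)
    la=np.degrees(th[i])+(w*d).sum()/max(w.sum(),1e-9)
    print(nm,"centre",(c0[0]+(cx-200)*2e-4,c0[1]-(cy-200)*2e-4),"diam mm",a*.2,b*.2,"mark ang %.1f dist %.1f n %d"%(ma,np.hypot(rx-cx,ry-cy)*.2,M['m00']),"line ang %.1f"%la,"min",pr.min().round(),"med",np.median(pr).round())
    return r
if __name__=="__main__":
    L=[dial(n) for n in("scene","top","wrist")]
    cv2.imwrite("pics/dial.png",np.hstack([cv2.resize(x,(266,266)) for x in L]))
E
python3 dial.py
```

```text
scene centre (0.6085303344726563, -0.028815740966796875) diam mm 49.45286560058594 51.594519042968756 mark ang -12.6 dist 37.4 n 1032 line ang -41.2 min 69.0 med 175.0
top centre (0.6081069091796875, -0.02575888977050781) diam mm 41.27902526855469 53.05173950195313 mark ang -18.5 dist 35.6 n 1585 line ang -49.3 min 56.0 med 199.0
wrist centre (0.6089880859375, -0.029777673339843748) diam mm 49.47017822265625 50.347998046875006 mark ang -12.6 dist 33.8 n 1549 line ang -37.9 min 32.0 med 180.0
```

View pics/dial.png

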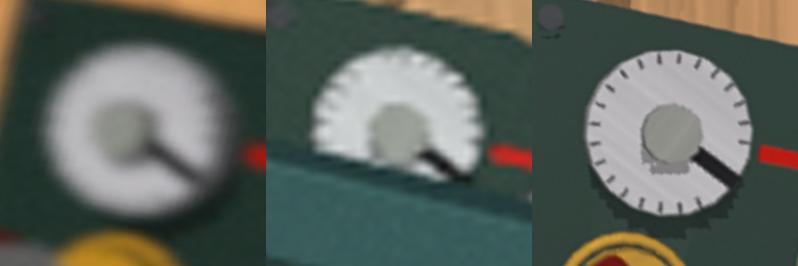

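The rectified views show the line at -37.9° (wrist) and the mark at -12.6°: the dial has about 25° to go, so about 50° of key plus play. Turn 45° first.

Emit:
{"op": "carry_out", "data": {
  "targets": [
    [1,-0.05,0,0,0],
    [1,-0.03,0,0,3],
    [1,0,0,0,4],
    [1,0,0,0,5],
    [1,0,0,0,5],
    [1,0,0,0,5],
    [1,0,0,0,5],
    [1,0,0,0,5],
    [1,0,0,0,5],
    [1,0,0,0,5],
    [1,0,0,0,3],
    [1,0,0,0,0],
    [1,0,0,0,0]
  ]
}}

```text
time: 18.65
tool_pos: [0.5965, -0.0837, 0.1995]
ee_rot: [-0.762, 1.57, -2.536]
wrist_force: [-4.8, -1.8, 4.7]
width: 0.0119
```

```bash
python3 dial.py; python3 -c "
from h import *
goto((.597,-.0836,.199))"
```

```text
scene centre (0.608424868774414, -0.028973092651367185) diam mm 49.36545104980469 51.35988159179688 mark ang -12.3 dist 37.5 n 1043 line ang -23.8 min 67.0 med 175.0
top centre (0.6079197570800781, -0.026935040283203125) diam mm 44.091714477539064 52.532788085937504 mark ang -16.6 dist 35.4 n 1590 line ang -31.2 min 30.0 med 199.0
wrist centre (0.6091349609375, -0.029810775756835935) diam mm 49.54456176757813 49.59866027832032 mark ang -11.4 dist 34.6 n 1294 line ang -23.8 min 31.0 med 176.0
t 18.8 pos [ 0.5964 -0.0837  0.1996] yang -11.69 tilt x [-1.e-03 -7.e-04 -1.e+00] F [-4.12 -2.19  4.68] M [-0.628  1.136  0.162] w 0.012 j [-2.330e-01  2.060e-01  1.248e+00 -1.000e-03  1.688e+00 -2.900e-02]
 shift cm [ 0.05  0.05 -0.02] turn options None
```

Emit:
{"op": "carry_out", "data": {
  "targets": [
    [1,0,0,0,4],
    [1,0,0,0,5],
    [1,0,0,0,5],
    [1,0,0,0,4],
    [1,0,0,0,2],
    [1,0,0,0,0],
    [1,0,0,0,0]
  ]
}}

```text
time: 19.5
tool_pos: [0.5963, -0.0836, 0.1995]
ee_rot: [-0.667, 1.569, -2.791]
wrist_force: [-5.2, -1.5, 4.3]
width: 0.0119
```

```bash
python3 dial.py
```

```text
scene centre (0.608500537109375, -0.02880252990722656) diam mm 49.30269470214844 51.738250732421875 mark ang -12.7 dist 37.5 n 1029 line ang -13.2 min 64.0 med 174.0
top centre (0.6083210906982421, -0.026885235595703123) diam mm 44.03008728027344 51.97320556640625 mark ang -16.9 dist 35.1 n 1599 line ang -22.3 min 29.0 med 197.0
wrist centre (0.6091576080322265, -0.02986165771484375) diam mm 49.63922729492188 49.82203979492188 mark ang -11.6 dist 34.9 n 1171 line ang -13.7 min 33.0 med 185.0
```

View pics/dial.png

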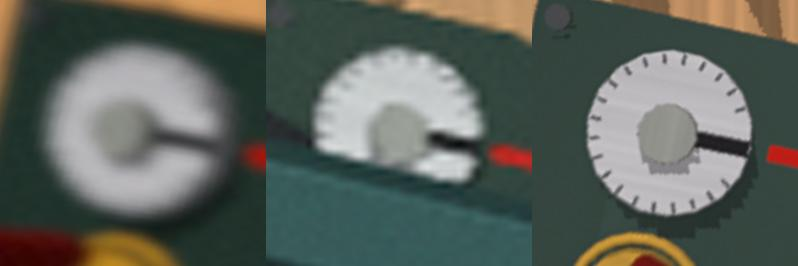

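```bash
cat > mark.py <<'E'
from h import *
for nm,c in(("wrist",(.60915,-.0298)),("scene",(.6085,-.0288))):
    im,K,P=snap(nm); h=cv2.cvtColor(im,cv2.COLOR_BGR2HSV)
    m=cv2.inRange(h,(0,150,50),(8,255,255))|cv2.inRange(h,(170,150,50),(180,255,255))
    n,l,st,ce=cv2.connectedComponentsWithStats(m)
    for i in range(1,n):
        if st[i,4]<8: continue
        q=ray(ce[i],K,P,.1805); d=q[:2]-c
        if .025<np.hypot(*d)<.05:
            ys,xs=np.where(l==i); W=np.array([ray((x,y),K,P,.1805)[:2] for x,y in zip(xs,ys)]); u,s,v=np.linalg.svd(W-W.mean(0)); v0=v[0]*np.sign(v[0,0])
            print(nm,ce[i],st[i].tolist(),"mark",q,"dist",np.hypot(*d),"ang from centre",np.degrees(np.arctan2(d[1],d[0])),"own axis",np.degrees(np.arctan2(v0[1],v0[0])))
E
python3 mark.py; python3 -c "
from h import *
goto((.597,-.0836,.199))"
```

```text
wrist [338.33333333 146.41530055] [327, 139, 24, 15, 183] mark [ 0.64687374 -0.03844037  0.1805    ] dist 0.038700600468367145 ang from centre -12.90069969038668 own axis -12.595082124130439
scene [270.86842105 204.76315789] [269, 201, 5, 9, 38] mark [ 0.64450801 -0.03733978  0.1805    ] dist 0.03700681665000202 ang from centre -13.341962093096354 own axis -12.586486044396299
t 19.75 pos [ 0.5963 -0.0835  0.1995] yang -31.68 tilt x [-1.4e-03 -5.0e-04 -1.0e+00] F [-4.78 -1.57  4.04] M [-0.519  1.174  0.267] w 0.012 j [-2.330e-01  2.060e-01  1.248e+00 -1.000e-03  1.689e+00  3.200e-01]
 shift cm [ 0.05  0.06 -0.03] turn options None
```

Emit:
{"op": "carry_out", "data": {
  "targets": [
    [1,0,0,0,1.5],
    [1,0,0,0,0],
    [1,0,0,0,0]
  ]
}}

```text
time: 20.05
tool_pos: [0.5963, -0.0835, 0.1995]
ee_rot: [-0.675, 1.569, -2.824]
wrist_force: [-6.0, -1.4, 5.2]
width: 0.0119
```

```bash
python3 dial.py; python3 mark.py
```

```text
scene centre (0.60849765625, -0.028840603637695313) diam mm 49.41936950683594 51.726232910156256 mark ang -12.5 dist 37.5 n 1020 line ang -12.8 min 66.0 med 174.0
top centre (0.6089026000976563, -0.026114962768554687) diam mm 41.720742797851564 52.524462890625 mark ang -18.3 dist 34.8 n 1577 line ang -25.1 min 33.0 med 195.0
wrist centre (0.6091612731933593, -0.029845373535156247) diam mm 49.56159973144531 49.893957519531256 mark ang -11.6 dist 35.0 n 1160 line ang -12.9 min 33.0 med 186.0
wrist [335.81420765 145.75409836] [324, 139, 24, 15, 183] mark [ 0.6468283  -0.03841591  0.1805    ] dist 0.03865085227760014 ang from centre -12.880388848814587 own axis -12.47072488404582
scene [270.88888889 204.94444444] [269, 201, 5, 9, 36] mark [ 0.64494109 -0.03737853  0.1805    ] dist 0.03743720495954966 ang from centre -13.246712559495464 own axis -13.32618916562708
```

On the mark (line -12.9°, mark -12.5 to -13.3°). Unload, let go, rise.

Emit:
{"op": "carry_out", "data": {
  "targets": [
    [1,0,0,0,-1.5],
    [1,0,0,0,0],
    [0.55,0,0,0,0],
    [0.55,0,0,0,0],
    [0.55,0,0,0,0],
    [0.55,0,0,0,0],
    [0.55,0,0,0,0],
    [0.55,-0.3,0,0,0],
    [0.55,-0.7,0,0,0],
    [0.55,-1.5,0,0,0],
    [0.55,-2.5,0,0,0],
    [0.55,-2.5,0,0,0],
    [0.55,-2.5,0,0,0],
    [0.55,-2,0,0,0],
    [0.55,0,0,0,0]
  ]
}}

```text
time: 21.8
tool_pos: [0.5982, -0.0836, 0.3249]
ee_rot: [1.906, 1.561, -0.218]
wrist_force: [-0.9, -0.1, 0.5]
width: 0.0419
```

```bash
python3 dial.py; python3 mark.py; python3 -c "
from h import *
goto((.45,-.0836,.33))
S=snap('scene');W=snap('wrist')
f=lambda I,u,v,h,k:cv2.resize(I[v-h:v+h,u-h:u+h],(k,k),interpolation=cv2.INTER_CUBIC)
cv2.imwrite('pics/c9.png',np.hstack([f(W[0],320,200,200,390),f(S[0],320,200,200,390)]))"
```

```text
scene centre (0.6084208312988281, -0.0288705322265625) diam mm 49.207583618164065 51.308929443359375 mark ang -12.4 dist 37.5 n 1018 line ang -12.3 min 64.0 med 171.0
top centre (0.607868667602539, -0.02859224853515625) diam mm 48.532901000976565 51.694738769531256 mark ang -14.0 dist 35.1 n 1575 line ang -14.4 min 34.0 med 208.0
wrist centre (0.6092338714599609, -0.029776495361328124) diam mm 49.82481384277344 50.05322265625 mark ang -17.4 dist 33.0 n 1276 line ang -12.3 min 30.0 med 185.0
wrist [328.15068493 135.90410959] [321, 132, 15, 9, 73] mark [ 0.6469573  -0.03841352  0.1805    ] dist 0.03877608194656175 ang from centre -12.834452460883908 own axis -13.184591902085883
scene [270.94444444 204.94444444] [269, 201, 5, 9, 36] mark [ 0.64496358 -0.03728619  0.1805    ] dist 0.03743805610068729 ang from centre -13.101262016075635 own axis -15.495877792941645
t 22.05 pos [ 0.5966 -0.0832  0.3176] yang -31.7 tilt x [-2.8e-03  8.0e-04 -1.0e+00] F [ 0.13  0.87 -0.05] M [-0.076  0.126  0.036] w 0.042 j [-0.233  0.217  1.003  0.     1.924  0.321]
 shift cm [ -1.2  -12.45   7.74] turn options None
```

View pics/c9.png

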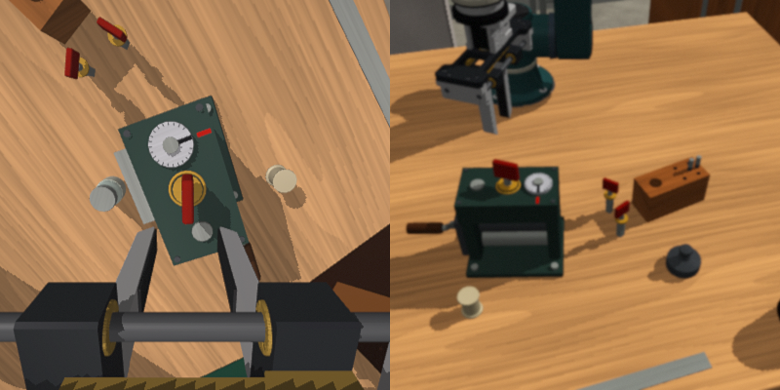

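```bash
python3 -c "
from h import *
print(robot.close_job())"
```

```text
the job is handed in; nothing more can be done
None
```

The press is set to the marked gap and the job is handed in, at about 22 s on the robot's clock.

- **Key into the bush:** I took the large red key out of the block and lowered it into the bush. I turned it clockwise under about 8 N, and the square end found the socket after about 70°. The collar then came to rest on the press's top.
- **Setting the dial:** I turned the key clockwise until the line met the mark, unloaded the grip, let go and lifted clear by about 12 cm.
- **Last checks:** After release the line read -12.3° in both the wrist and scene cameras. The red mark lies at about -12.8° to -13.1° by the same cameras, so the line is within about 1°. The key stands in the bush. The jar, weight and spool look undisturbed.
- **What disagreed:** The top camera read the dial about 2° differently, at -14.4° for the line and -14.0° for the mark, though the two still match each other. Its earlier readings were unreliable because the arm partly hid the dial. The mark angles printed by the dial script ignore that the mark sits lower than the dial, so I used the ones corrected for height. The fixed cameras placed the bush about 2 mm from where the wrist camera did; I followed the wrist camera, and the key went in without side load.

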